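Plug the charged bedside lamp into its swivel base by feel

ROBOT

A 7-joint arm with a two-finger parallel gripper is mounted at the origin on the work surface. World frame = base frame: x ahead of the robot, y to its left, z up, the work surface at z = 0. Lengths are in m, angles in rad, forces in N, time in s.
With the tool pointing down it reaches from about 0.425 to 0.875 m from the base axis. Payload 8.4 kg.
Tool frame: the origin (TCP) lies at the very end of the fingers, on their centre line; the grasp point (between the pads) lies 19 mm behind it; z points along the fingers, y is the direction in which the jaws open and shut (so a half turn about z gives the same grasp; the last joint's range is limited). The gripper opens to 87 mm and grips with 3 to 60 N. Pads are 19 mm wide; open, the fingers measure 117 mm over their backs; the gripper's body (75 mm by 190 mm) begins 51 mm behind the grasp point.
Start: joints at [1.065, 0.333, 0.04, 1.465, -0.013, 1.343, -0.059], TCP at [0.257, -0.597, 0.223] pointing down, gripper open.
Joint ranges: [-2.58, 2.58], [-0.38, 2.09], [-1.3, 1.39], [0.25, 2.4], [-1.5, 4.64], [0.08, 2.09], [-2.65, 2.65]. Speed limits (rad/s): [2.22, 2.22, 2.79, 2.79, 3.14, 3.14, 3.14].

INTERFACE

Orientations are given as a 3x3 rotation matrix whose columns are the frame's x, y, z axes.
In Python, from bench import manip gives the robot as it stands.
- The arm moves only by the tool arm_command, never from a script. Its argument "steps" is a list that holds one entry, the list of rows, each a list of 7 numbers: the turn, a rotation vector about the tool's x, y, z in rad, then the shift along the tool's x, y, z in m, then the closure in counts, from 0 (fully open) to 255 (shut). In form: [[[ax, ay, az, dx, dy, dz, claw], ...]]. A call has 1 to 5 rows; each row shifts and turns the commanded pose from where the row before left it, along the tool's axes as they then stand; what a row does not reach is not made up. A row lasts 1/12 s, in which the tool goes at most 41.7 mm and 7.16 degrees, less where a joint would pass 70% of its speed; a pose out of reach is approached as far as the arm can. A call is refused whole if a number of a shift passes 0.0417 or a number of a turn 0.125, either way. A call with a gripper value outside its range is refused whole. The fingers move at their own pace and stop on an object; "newtons" is the grip in N (left out, the last holds). Time passes only in rows, so rows that do not move let the fingers close. It gives the time, the measured TCP pose, the force and the opening at its end, in the units of the state.
- manip.get_obs(): the state, without advancing time (a new reading comes with each control period).
- manip.read_camera(name): name is "side" or "top" or "wrist"; returns (picture, depth): 420x560x3 uint8, blue, green, red; 420x560 float32, m along the optical axis (not along the pixel's ray), 0 where there is no reading.
- manip.calibration(name): a dict with "mtx" (3x3 intrinsics, pixels), "D" ([k1, k2, p1, p2, k3] as OpenCV has them; the pictures are not rectified), "R" (3x3) and "t" (3): a world point X has camera coordinates R X + t. Camera axes: x right, y down, z forward; pixel columns grow to the right and rows downward; lengths in m; the calibration is good to about 2 mm. A picture is of the moment at which its call begins: read the wrist's pose just before it. calibration takes no time and is no camera call; for the wrist camera it gives the pose at the moment of the call.
- manip.job_done(): hands the job in, once; it reports no verdict.
The state is a dict: "time": time; "joint_pos": joint angles; "qd": joint speeds; "joint_torque": joint torques, N m; "tcp_pos": TCP position; "orientation": TCP orientation; "force": force on the tool from outside, world axes, zero at the start; "wrist_torque": the same for the moment, N m; "width": finger opening in m.
Only numpy, scipy, OpenCV 4.12 (cv2) and the standard library are available. Lean on these libraries where they do the work, as an engineer would, in place of code of your own. Each camera call takes 0.05 s, during which the arm holds its last target.

TASK

The bedside lamp has finished charging: draw it up out of the white charging dock and set it in the round black steel base that is screwed to the table. Its pin goes into a plain, unmarked blind hole somewhere on the side of the disc away from the robot, so rest the pin's tip lightly on the disc, slide it along until you feel it drop in, then lower it gently until the collar sits flush, and let go with the lamp standing upright. Do not force the pin against the disc, and leave the mug, the spinning top and the cashbox as they are.

Things in the scene. Friction and masses are not known exactly. Their poses are not given: they have to be found in the camera images.
- lamp_head (a point): Cordless bedside lamp, 0.2 kg, 112 mm tall, upright in the dock; one rigid piece. Its head is a level aluminium bar 20 mm wide (y), 18 mm high, 110 mm long (x: 37 mm behind to 73 mm in front of this point). This point: on the upright axis of stem and pin, at the middle of the bar's height and width, 103 mm above the pin's tip. Grip the bar here, across its 20 mm. z is up.
- lamp: The same lamp, origin at the middle of the pin's end, x along the bar head, z up. From the tip upward: steel plug pin 10 mm in diameter and 18 mm long, its end bevelled by about 1.4 mm; black collar 28 mm in diameter, 8 mm high, with a flat underside; round aluminium stem 16 mm in diameter; the bar head from 94 to 112 mm.
- lamp_tip (a point): Middle of the end face of the lamp's pin: its lowest point, on the same upright axis, 103 mm under lamp_head. The pin's end carries the charging contacts, so it must not be forced or knocked: a push of over 30 N between lamp and base is too much, and pin and collar should meet the disc at 15 mm/s or slower.
- dock: Charging dock, a white plastic block 76 mm (x) by 66 mm (y), 30 mm high, on a 4 mm rubber foot, fixed to the table; origin at the middle of its underside, z up. The pin stands in a socket 20 mm deep in the middle of its top, the collar resting on the top: the lamp comes free when drawn straight up by more than 18 mm.
- base_foot: Lamp base; origin under its middle on the table, z up, x roughly away from the robot. A flat foot 56 mm (x) by 160 mm (y), screwed down, carries a round matt black steel disc 120 mm in diameter centred over the origin, with a flat level top 32 mm above the table. The disc swivels so stiffly on the foot that light touches do not turn it.
- base_top (a point): Centre of the disc's flat top, axes as the foot's (they do not turn with the disc). The disc has one unmarked blind hole, 11.5 mm in diameter, 20 mm deep, its mouth hardly bevelled (0.5 mm), its centre 40 mm from this point at an angle that is not measured: anywhere within 55 degrees either side of the x axis. Fully home, the tip is 18 mm below the disc's top.
- mug_mid (a point): Aluminium mug, 76 mm across and 82 mm high with a handle to one side, standing; this point is on its axis at half height. To be left alone.
- top_mid (a point): Wooden spinning top, 40 mm across and 50 mm long, lying on its side; this point is near the middle of its broad part, about 17 mm up. To be left alone.
- cashbox_mid (a point): Black plastic cashbox with its hinged lid shut, 116 mm by 154 mm and 79 mm high, with a low bail handle on its lid (87 mm high in all); this point is at its middle. To be left alone.
Mind the look-alikes: they are no part of the job. Leave any orange or pink look-alike of the lamp alone.

How it is judged:
On the way, in this order (a step that is already met when the one before it is completed fails the run):
1. the lamp is drawn up clear of the dock (height (world z) of lamp_tip above 0.036 m and contact force between lamp and dock below 0.1 N), for 0.1 s.
2. the pin is in the base's hole, at least 4 mm deep, with the lamp still held (z of lamp_tip in the frame of base_top below -0.004 m and horizontal distance between lamp_tip and base_top below 0.046 m and contact force between lamp and the fingers above 1 N), for 0.05 s.
At the end, for the whole second after the job is handed in: The lamp stands upright (within 3.4 degrees), released and at rest, in the base's hole with its collar down on the disc: the pin's tip is at least 15.5 mm of its 18 mm below the disc's top and within 46 mm of the disc's axis (z of lamp_tip in the frame of base_top below -0.0155 m and horizontal distance between lamp_tip and base_top below 0.046 m and angle between lamp_head's own z axis and vertical below 0.06 rad and linear speed of lamp below 0.02 m/s); the robot touches nothing.
It fails at once if the lamp is forced against the base with more than 30 N (contact force between lamp and base_foot above 30 N).
It fails at once if the mug, the spinning top or the cashbox is moved by more than 25 mm (distance of any of mug_mid, top_mid, cashbox_mid from where it was at the start of the episode above 0.025 m).
It also fails if it takes over 72 s, if anything falls off the work surface, if the arm or the gripper's body presses on something with over 40 N, if the wrist force passes 120 N, or if a joint passes its speed limit or range.

## Working session

There is one attempt and no reset: what is moved stays moved. The work goes in short steps, Python scripts to look and compute and a tool call to move; the robot and the scene stay as the last step left them, time stands still between calls to the robot, and variables do not carry over. Pictures are saved under pics/ and viewed, and the job is handed in when it is done.

Besides the shell and the picture viewer there is one more tool, called after "Request:" by a JSON object that holds its "name" and its "arguments". arm_command: Moves the arm, as the interface text tells. Its arguments: {"type":"object","properties":{"steps":{"type":"array","items":{"type":"array","items":{"type":"array","items":{"type":"number"}}}},"newtons":{"type":"number"}},"required":["steps"]}

```bash
mkdir -p pics; ls; python3 - <<'E'
from bench import manip
import cv2
o=manip.get_obs()
for k in o: print(k,o[k])
for n in ("side","top","wrist"):
    p,d=manip.read_camera(n); cv2.imwrite(f"pics/{n}0.png",p)
    c=manip.calibration(n); print(n,c)
    import numpy as np; np.savez(f"{n}0.npz",p=p,d=d,**{k:np.array(v) for k,v in c.items()})
E
```

```text
pics
time 0.0
joint_pos [ 1.0648258   0.33391729  0.03988346  1.46626783 -0.01338834  1.34330771
 -0.05849562]
qd [-0.00015821  0.00037244 -0.00040609  0.00134842 -0.00141162  0.00023476
  0.00018767]
joint_torque [-9.57489356e-04 -6.56366944e+01  1.33444961e+00 -4.03794229e+01
 -5.97594143e-02  4.48734616e-02  1.58692428e-04]
tcp_pos [ 0.25694622 -0.5965449   0.22165698]
orientation [[ 9.18410923e-01  3.95627095e-01 -7.60020357e-04]
 [ 3.95627806e-01 -9.18409792e-01  1.44679690e-03]
 [-1.25618083e-04 -1.62943926e-03 -9.99998665e-01]]
force [-0.39101018 -0.92061448  0.0262591 ]
wrist_torque [-0.03477252  0.02263271  0.04500244]
width 0.08707717742852498
side {'mtx': array([[491.09627434,   0.        , 281.57693484],
       [  0.        , 491.09627434, 206.497016  ],
       [  0.        ,   0.        ,   1.        ]]), 'D': array([-0.14318802,  0.        ,  0.        ,  0.        ,  0.        ]), 'R': array([[-0.97879352, -0.20428594, -0.01518196],
       [-0.13423252,  0.69559868, -0.70577907],
       [ 0.15474129, -0.68877407, -0.7082693 ]]), 't': array([0.56380304, 0.18316684, 0.83
[... 211 characters left out ...]
  ,  0.        ,  0.        ,  0.        ]), 'R': array([[-0.14224124, -0.98981815, -0.00524065],
       [-0.96602231,  0.13997205, -0.21727567],
       [ 0.21579695, -0.02584297, -0.97609621]]), 't': array([-0.00576426,  0.60583803,  0.73323305])}
wrist {'mtx': array([[318.13839957,   0.        , 282.13096568],
       [  0.        , 318.13839957, 213.67447826],
       [  0.        ,   0.        ,   1.        ]]), 'D': array([-0.05430464,  0.        ,  0.        ,  0.        ,  0.        ]), 'R': array([[ 0.39571894, -0.91836887, -0.00226614],
       [-0.8895736 , -0.383922  ,  0.24751304],
       [-0.2281783 , -0.0959297 , -0.96888191]]), 't': array([-0.64892513, -0.03001585,  0.39013809])}
```

View pics/side0.png

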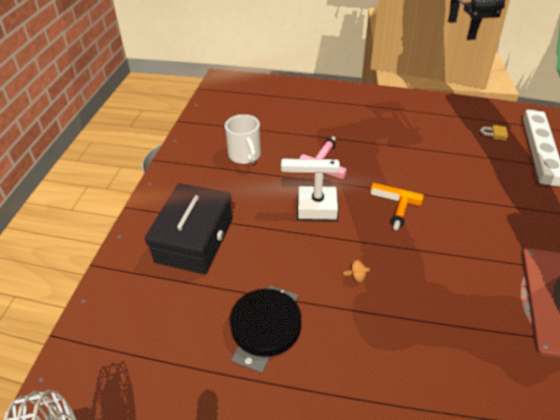

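View pics/top0.png

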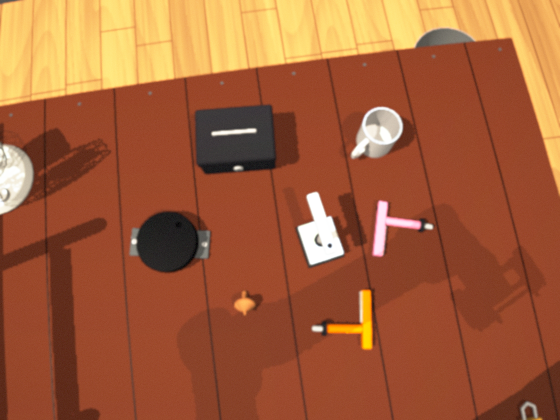

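View pics/wrist0.png

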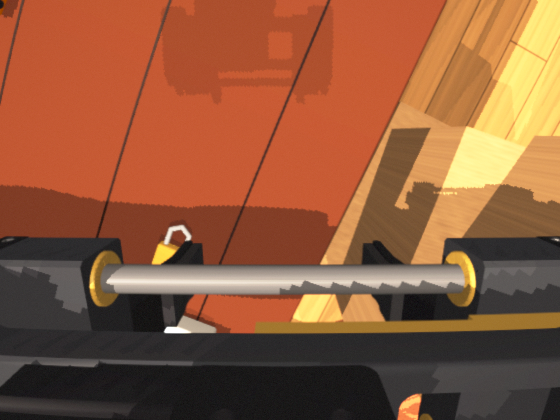

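The lamp could be confused with three things in the top view. The silver one stands upright in the white dock (bar 317,208; dock 320,240). The pink one lies at (395,228) and the orange one at (355,325). I choose the upright aluminium one in the dock. The base is the black disc at (167,242), and the black box at (236,138) is the cashbox. Next I'll check this in a crop.

```bash
python3 - <<'E'
import cv2,numpy as np
z=np.load('top0.npz');p=z['p']
a=cv2.resize(p[180:280,280:370],None,fx=4.4,fy=4.4,interpolation=cv2.INTER_CUBIC)
b=cv2.resize(np.clip(p[200:285,120:215].astype(float)*3,0,255).astype(np.uint8),None,fx=4.2,fy=4.2,interpolation=cv2.INTER_CUBIC)
h=min(a.shape[0],b.shape[0]);cv2.imwrite('pics/crop1.png',np.hstack([a[:h],b[:h]]))
z=np.load('side0.npz');p=z['p']
a=cv2.resize(p[140:230,260:360],None,fx=4,fy=4,interpolation=cv2.INTER_CUBIC)
b=cv2.resize(np.clip(p[280:370,220:310].astype(float)*3,0,255).astype(np.uint8),None,fx=4,fy=4,interpolation=cv2.INTER_CUBIC)
cv2.imwrite('pics/crop2.png',np.hstack([a,b]))
E
```

```text
(no output)
```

View pics/crop1.png

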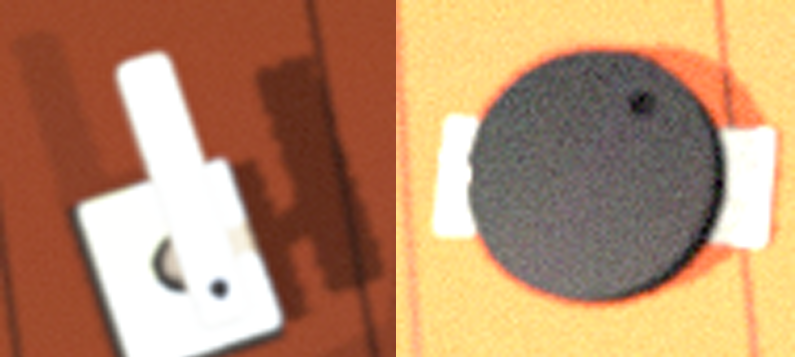

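View pics/crop2.png

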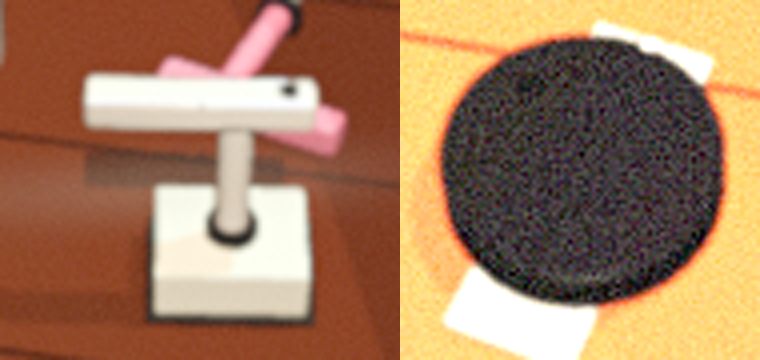

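```bash
cat > h.py <<'E'
import cv2,numpy as np
def rays(uv,c):
    uv=np.asarray(uv,float).reshape(-1,1,2)
    n=cv2.undistortPoints(uv,c['mtx'],c['D']).reshape(-1,2)
    d=np.c_[n,np.ones(len(n))]@c['R']; o=-c['R'].T@c['t']; return o,d
def plane(uv,c,z):
    o,d=rays(uv,c); s=(z-o[2])/d[:,2]; return o+s[:,None]*d
def cloud(c,d):
    v,u=np.indices(d.shape); uv=np.c_[u.ravel(),v.ravel()]
    o,r=rays(uv,c); X=o+r*d.ravel()[:,None]; X[d.ravel()==0]=np.nan; return X.reshape(*d.shape,3)
def proj(X,c): 
    r,_=cv2.Rodrigues(c['R']); return cv2.projectPoints(np.asarray(X,float).reshape(-1,1,3),r,c['t'],c['mtx'],c['D'])[0].reshape(-1,2)
def tri(uv1,c1,uv2,c2):
    o1,d1=rays([uv1],c1);o2,d2=rays([uv2],c2);d1=d1[0]/np.linalg.norm(d1);d2=d2[0]/np.linalg.norm(d2)
    s=np.linalg.lstsq(np.c_[d1,-d2],o2-o1,rcond=None)[0];a=o1+s[0]*d1;b=o2+s[1]*d2
    return (a+b)/2,np.linalg.norm(a-b)
E
python3 - <<'E'
from h import *
for n in('top','side'):
    c=np.load(n+'0.npz');X=cloud(c,c['d']);z=X[...,2]
    def rect(m,l):
        m=m.astype(np.uint8);k,lab,st,ce=cv2.connectedComponentsWithStats(m)
        for i in range(1,k):
            if st[i,4]>60:
                P=X[lab==i]; r=cv2.minAreaRect(P[:,:2].astype(np.float32)*1000)
                print(n,l,st[i,:5],'med',np.nanmedian(P,0).round(4),'rect',np.round(r[0],1),np.round(r[1],1),round(r[2],1))
    inb=(X[...,0]>.3)&(X[...,0]<1)&(abs(X[...,1])<.5)
    rect(inb&(z>.10)&(z<.145),'bar?'); rect(inb&(z>.022)&(z<.045),'low')
    rect(inb&(z>.06)&(z<.10),'mid')
t=np.load('top0.npz');s=np.load('side0.npz')
# disc ellipse by dark mask
for n,c,box in(('top',t,(120,200,215,285)),('side',s,(220,280,310,370))):
    x0,y0,x1,y1=box;p=c['p'][y0:y1,x0:x1];hsv=cv2.cvtColor(p,cv2.COLOR_BGR2HSV)
    m=(p.max(2)<40).astype(np.uint8);cn=max(cv2.findContours(m,0,1)[0],key=cv2.contourArea)
    hu=cv2.convexHull(cn).reshape(-1,2)+[x0,y0]
    for zz in(.032,):
        P=plane(hu,c,zz)[:,:2]; print(n,'disc',cv2.minEnclosingCircle(P.astype(np.float32)*1000),cv2.fitEllipse(P.astype(np.float32)*1000))
print('hole',plane([(178.6,224.3)],t,.032))
print('side hole? ',plane([(220+528-400>0 and 220+(528-400)/4,280+83/4)],s,.032))
E
```

```text
top bar? [  0 152   7  20  78] med [0.75   0.42   0.1145] rect [748.6 419.7] [32.  29.4] 67.7
top bar? [307 192  30  63 771] med [ 0.5472 -0.1525  0.1246] rect [ 549.3 -153.2] [110.2  20.4] 9.0
top low [364 117  32  23 176] med [ 0.7551 -0.3269  0.034 ] rect [ 746.5 -318.8] [67.5 26. ] 53.0
top low [351 145  41  13 141] med [ 0.6943 -0.2855  0.0319] rect [ 699.1 -285.1] [21.  86.4] 4.6
top low [   0  146   28   62 1052] med [0.751  0.4591 0.0282] rect [757.1 455.7] [ 55.6 134.2] 86.8
top low [202 162  74  10 267] med [ 0.6978 -0.0178  0.0345] rect [697.5 -16.3] [146.9   9. ] 87.5
top low [ 136  211   62   62 2954] med [0.5698 0.1421 0.033 ] rect [571.5 142.4] [119.6 119.7] 41.4
top low [299 217  45  47 899] med [ 0.5265 -0.1445  0.031 ] rect [ 531.5 -156.1] [76.4 66.3] 9.9
top low [235 299  20  17 217] med [0.4301 0.0064 0.0313] rect [431.5   6.9] [30.7 31.4] 41.5
top low [322 321   8  15  67] med [ 0.3666 -0.1356  0.0275] rect [ 365.6 -138.6] [13.7 25.8] 81.6
top mid [ 195  105   82   62 4526] med [ 0.7483 -0.0192  0.0794] rect [753.4 -18.7] [154.9 115.3] 86.2
top mid [354 108  48  
[... 799 characters left out ...]
 [ 0.727  -0.2908  0.0724] rect [ 721.5 -300.4] [77.4 97.6] 64.5
side mid [314 173   9  17 120] med [ 0.5327 -0.1498  0.0798] rect [ 533.1 -151. ] [16.   9.7] 3.2
side mid [ 145  183   87   74 4117] med [ 0.7509 -0.0037  0.0786] rect [755.2 -18.4] [158.3 116. ] 85.9
top disc ((569.3253784179688, 140.17697143554688), 60.32578659057617) ((570.7710571289062, 139.3839569091797), (113.05201721191406, 120.2693862915039), 148.08486938476562)
side disc ((572.3841552734375, 149.03079223632812), 63.08949661254883) ((571.701416015625, 148.41209411621094), (115.57907104492188, 127.12939453125), 16.098342895507812)
hole [[0.60078472 0.11478401 0.032     ]]
side hole?  [[0.60271033 0.11491671 0.032     ]]
```

The top crop shows the upright white bar with its button at (329,245), over the white dock, and no orange or pink on it. It also shows a small dark hole on the disc at (178.6,224.3). Both views put this at about (0.601,0.115), 40 mm from the disc centre (0.572,0.143). I'll turn the tool first, then go over the lamp.

Request:
{"name": "arm_command", "arguments": {"steps": [[[0, 0, 0.12, 0, 0, 0, 0], [0, 0, 0.12, 0, 0, 0, 0], [0, 0, 0, 0, 0, 0, 0]]], "newtons": 20}}

```text
time: 0.4
tcp_pos: [0.2571, -0.5968, 0.2222]
orientation: [[0.987, 0.16, -0.0], [0.16, -0.987, 0.001], [-0.0, -0.001, -1.0]]
force: [-0.3, 0.3, 0.0]
width: 0.087
```

```bash
cat > go.py <<'E'
import sys,numpy as np
from bench import manip
o=manip.get_obs();R=np.array(o['orientation']);p=np.array(o['tcp_pos'])
t=np.array([float(a) for a in sys.argv[1:4]])
yaw=np.degrees(np.arctan2(R[1,0],R[0,0]))
print('t',round(o['time'],2),'tcp',p.round(4),'yaw',yaw.round(2),'tilt',np.round(R[:2,2],4),'F',np.round(o['force'],2),'w',round(o['width'],4))
d=R.T@(t-p);print('tool shift',d.round(4),'rows',np.abs(d).max()/.0417)
E
python3 go.py .5315 -.156 .22
```

```text
t 0.4 tcp [ 0.2571 -0.5968  0.2222] yaw 9.22 tilt [-0.0003  0.0006] F [-0.28  0.25  0.04] w 0.087
tool shift [ 0.3415 -0.3911  0.0023] rows 9.379493048757341
```

Request:
{"name": "arm_command", "arguments": {"steps": [[[0, 0, 0, 0.0244, -0.0279, 0, 0], [0, 0, 0, 0.0244, -0.0279, 0, 0], [0, 0, 0, 0.0244, -0.0279, 0, 0], [0, 0, 0, 0.0244, -0.0279, 0, 0], [0, 0, 0, 0.0244, -0.0279, 0, 0]]]}}

```text
time: 0.82
tcp_pos: [0.3549, -0.4374, 0.2224]
orientation: [[0.985, 0.17, -0.0], [0.17, -0.985, -0.0], [-0.0, -0.0, -1.0]]
force: [-0.1, -0.6, 0.4]
width: 0.087
```

Request:
{"name": "arm_command", "arguments": {"steps": [[[0, 0, 0, 0.0244, -0.0279, 0, 0], [0, 0, 0, 0.0244, -0.0279, 0, 0], [0, 0, 0, 0.0244, -0.0279, 0, 0], [0, 0, 0, 0.0244, -0.0279, 0, 0], [0, 0, 0, 0.0244, -0.0279, 0, 0]]]}}

```text
time: 1.23
tcp_pos: [0.452, -0.2796, 0.2227]
orientation: [[0.985, 0.17, 0.0], [0.17, -0.985, -0.0], [0.0, 0.0, -1.0]]
force: [0.1, -0.1, -0.7]
width: 0.0871
```

Request:
{"name": "arm_command", "arguments": {"steps": [[[0, 0, 0, 0.01, -0.0279, 0, 0], [0, 0, 0, 0.01, -0.0279, 0, 0], [0, 0, 0, 0, 0, 0, 0], [0, 0, 0, 0, 0, 0, 0]]]}}

```text
time: 1.57
tcp_pos: [0.4624, -0.2213, 0.2227]
orientation: [[0.985, 0.173, 0.0], [0.173, -0.985, -0.0], [0.0, 0.0, -1.0]]
force: [1.0, -0.5, 0.6]
width: 0.0869
```

```bash
python3 go.py .5315 -.156 .22; python3 - <<'E'
from h import *
from bench import manip
c=manip.calibration('wrist');p,d=manip.read_camera('wrist');cv2.imwrite('pics/w1.png',p);np.savez('w1.npz',p=p,d=d,**c)
E
```

```text
t 1.57 tcp [ 0.4624 -0.2213  0.2227] yaw 9.98 tilt [ 0.0002 -0.0002] F [ 0.98 -0.52  0.58] w 0.0869
tool shift [ 0.0793 -0.0523  0.0027] rows 1.9026323459937473
```

View pics/w1.png

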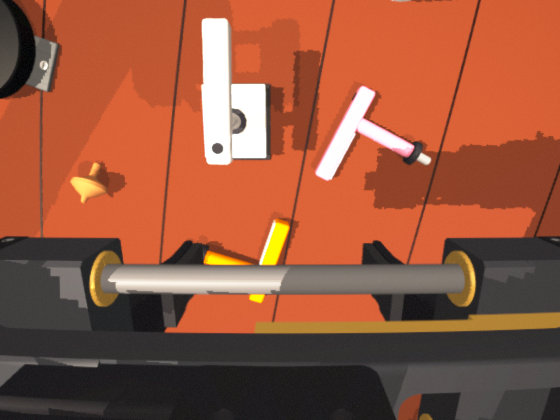

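The wrist view shows the upright lamp's bar from (217,20) to (218,163), with the dock under it at (235,120). The pink one lies at (365,135) and the orange one at (260,260). Now to refine the bar from here.

```bash
python3 - <<'E'
from h import *
c=np.load('w1.npz');X=cloud(c,c['d']);z=X[...,2]
inb=np.zeros(z.shape,bool);inb[5:175,195:280]=1
m=inb&(z>.10)&(z<.15)
# colour mask split at depth
k,lab,st,ce=cv2.connectedComponentsWithStats(m.astype(np.uint8));i=1+st[1:,4].argmax()
P=X[lab==i];print('bar',np.nanmedian(P,0).round(4),cv2.minAreaRect(P[:,:2].astype(np.float32)*1000),st[i])
m=inb&(z>.028)&(z<.042);P=X[m];print('docktop',np.nanmedian(P,0).round(4),cv2.minAreaRect(P[:,:2].astype(np.float32)*1000))
# button triangulation top vs wrist
t=np.load('top0.npz')
def dark(p,x0,y0,x1,y1):
    g=255-p[y0:y1,x0:x1].max(2).astype(float);g[g<90]=0;v,u=np.indices(g.shape);return (g*u).sum()/g.sum()+x0,(g*v).sum()/g.sum()+y0
a=dark(t['p'],324,240,335,250);b=dark(c['p'],208,139,227,156);print(a,b)
print('button',tri(a,t,b,c))
E
```

```text
bar [ 0.5526 -0.1542  0.1237] ((549.9359741210938, -153.108154296875), (109.68785095214844, 20.84528160095215), 8.930170059204102) [ 202   18   31  146 3966]
docktop [ 0.5364 -0.1712  0.0301] ((531.9940795898438, -155.57655334472656), (75.59972381591797, 66.9178466796875), 10.405620574951172)
(np.float64(329.24567474048445), np.float64(245.03944636678202)) (np.float64(217.05918637097957), np.float64(147.98751652224996))
button (array([ 0.50808512, -0.15937484,  0.1234877 ]), np.float64(0.000345016612924133))
```

Request:
{"name": "arm_command", "arguments": {"steps": [[[0, 0, 0.017, 0.027, -0.0175, 0, 0], [0, 0, 0, 0.027, -0.0175, 0, 0], [0, 0, 0, 0.025, -0.0173, 0, 0], [0, 0, 0, 0, 0, 0.02, 0], [0, 0, 0, 0, 0, 0.02, 0]]]}}

```text
time: 2.03
tcp_pos: [0.5336, -0.159, 0.1827]
orientation: [[0.988, 0.152, 0.002], [0.152, -0.988, -0.0], [0.002, 0.001, -1.0]]
force: [-0.6, -0.1, -0.3]
width: 0.0866
```

Request:
{"name": "arm_command", "arguments": {"steps": [[[0, 0, 0, 0, 0, 0, 0], [0, 0, 0, 0, 0, 0, 0]]]}}

```text
time: 2.2
tcp_pos: [0.5308, -0.1604, 0.1818]
orientation: [[0.989, 0.148, -0.003], [0.148, -0.989, 0.0], [-0.002, -0.001, -1.0]]
force: [0.1, -0.9, 0.8]
width: 0.087
```

```bash
python3 go.py .5318 -.156 .096
```

```text
t 2.2 tcp [ 0.5308 -0.1604  0.1818] yaw 8.54 tilt [-0.0025  0.0004] F [ 0.08 -0.89  0.76] w 0.087
tool shift [ 0.0018 -0.0042  0.0858] rows 2.056789661863527
```

Request:
{"name": "arm_command", "arguments": {"steps": [[[0, 0, -0.006, 0.001, -0.0042, 0.02, 0], [0, 0, 0, 0, 0, 0.022, 0], [0, 0, 0, 0, 0, 0.022, 0], [0, 0, 0, 0, 0, 0.015, 0], [0, 0, 0, 0, 0, 0, 0]]]}}

```text
time: 2.62
tcp_pos: [0.5307, -0.1557, 0.1019]
orientation: [[0.988, 0.154, -0.003], [0.154, -0.988, 0.001], [-0.003, -0.001, -1.0]]
force: [-0.6, -0.6, 0.6]
width: 0.087
```

```bash
python3 go.py .5318 -.156 .096
```

```text
t 2.62 tcp [ 0.5307 -0.1557  0.1019] yaw 8.87 tilt [-0.0032  0.0006] F [-0.56 -0.57  0.64] w 0.087
tool shift [0.0011 0.0004 0.0059] rows 0.14115721360839362
```

Request:
{"name": "arm_command", "arguments": {"steps": [[[0, 0, 0, 0.001, 0, 0.0058, 0], [0, 0, 0, 0, 0, 0, 0], [0, 0, 0, 0, 0, 0, 150], [0, 0, 0, 0, 0, 0, 230], [0, 0, 0, 0, 0, 0, 230]]], "newtons": 25}}

```text
time: 3.03
tcp_pos: [0.5338, -0.1548, 0.0987]
orientation: [[0.988, 0.155, 0.001], [0.155, -0.988, -0.0], [0.001, 0.001, -1.0]]
force: [-0.1, 0.1, 0.9]
width: 0.0746
```

Request:
{"name": "arm_command", "arguments": {"steps": [[[0, 0, 0, 0, 0, 0, 230], [0, 0, 0, 0, 0, 0, 230], [0, 0, 0, 0, 0, 0, 230], [0, 0, 0, 0, 0, 0, 230], [0, 0, 0, 0, 0, 0, 230]]]}}

```text
time: 3.45
tcp_pos: [0.5332, -0.1545, 0.0978]
orientation: [[0.988, 0.155, -0.0], [0.155, -0.988, 0.0], [-0.0, -0.0, -1.0]]
force: [-0.4, 0.4, 1.0]
width: 0.0414
```

```bash
python3 go.py .5318 -.156 .096
```

```text
t 3.45 tcp [ 0.5332 -0.1545  0.0978] yaw 8.93 tilt [-0.0001  0.0001] F [-0.39  0.38  0.95] w 0.0414
tool shift [-0.0016  0.0012  0.0018] rows 0.04249169660056858
```

Request:
{"name": "arm_command", "arguments": {"steps": [[[0, 0, 0, -0.0015, 0.0012, 0.0015, 230], [0, 0, 0, 0, 0, 0, 230], [0, 0, 0, 0, 0, 0, 230], [0, 0, 0, 0, 0, 0, 230], [0, 0, 0, 0, 0, 0, 230]]]}}

```text
time: 3.87
tcp_pos: [0.5318, -0.1561, 0.0961]
orientation: [[0.988, 0.155, -0.0], [0.155, -0.988, 0.0], [-0.0, -0.0, -1.0]]
force: [-0.1, -0.8, 0.1]
width: 0.0199
```

Request:
{"name": "arm_command", "arguments": {"steps": [[[0, 0, 0, 0, 0, 0, 230], [0, 0, 0, 0, 0, 0, 230], [0, 0, 0, 0, 0, 0, 230]]]}}

```text
time: 4.12
tcp_pos: [0.5318, -0.156, 0.0962]
orientation: [[0.988, 0.155, -0.0], [0.155, -0.988, 0.0], [-0.0, -0.0, -1.0]]
force: [0.3, -0.4, -1.6]
width: 0.0199
```

```bash
python3 go.py .5318 -.156 .16
```

```text
t 4.12 tcp [ 0.5318 -0.156   0.0962] yaw 8.93 tilt [-0.0002  0.    ] F [ 0.31 -0.41 -1.59] w 0.0199
tool shift [-0.     -0.     -0.0638] rows 1.5308506206389456
```

Gripped (width 0.0199). Drawing it straight up.

Request:
{"name": "arm_command", "arguments": {"steps": [[[0, 0, 0, 0, 0, -0.006, 230], [0, 0, 0, 0, 0, -0.009, 230], [0, 0, 0, 0, 0, -0.013, 230], [0, 0, 0, 0, 0, -0.015, 230], [0, 0, 0, 0, 0, -0.015, 230]]]}}

```text
time: 4.53
tcp_pos: [0.5319, -0.1558, 0.1556]
orientation: [[0.988, 0.155, 0.0], [0.155, -0.988, 0.0], [0.0, -0.0, -1.0]]
force: [-0.8, -0.9, -3.1]
width: 0.0198
```

Request:
{"name": "arm_command", "arguments": {"steps": [[[0, 0, 0, 0, 0, -0.015, 230], [0, 0, 0, 0, 0, 0, 230], [0, 0, 0, 0, 0, 0, 230], [0, 0, 0, 0, 0, 0, 230], [0, 0, 0, 0, 0, 0, 230]]]}}

```text
time: 4.95
tcp_pos: [0.5313, -0.1558, 0.1682]
orientation: [[0.988, 0.155, -0.002], [0.155, -0.988, 0.001], [-0.002, -0.001, -1.0]]
force: [0.4, 0.2, -2.7]
width: 0.0198
```

```bash
python3 go.py .6008 .115 .17; python3 - <<'E'
from h import *
from bench import manip
for n in('side','top','wrist'):
    c=manip.calibration(n);p,d=manip.read_camera(n);cv2.imwrite(f'pics/{n}2.png',p);np.savez(f'{n}2.npz',p=p,d=d,**c)
E
python3 - <<'E'
import cv2,numpy as np
p=[cv2.imread(f'pics/{n}2.png') for n in('side','wrist')]
cv2.imwrite('pics/c2.png',cv2.resize(np.hstack(p),(800,300),interpolation=cv2.INTER_AREA))
E
```

```text
t 4.95 tcp [ 0.5313 -0.1558  0.1682] yaw 8.93 tilt [-0.0016  0.0005] F [ 0.44  0.22 -2.66] w 0.0198
tool shift [ 0.1107 -0.2568 -0.0018] rows 6.157185629584495
```

View pics/c2.png

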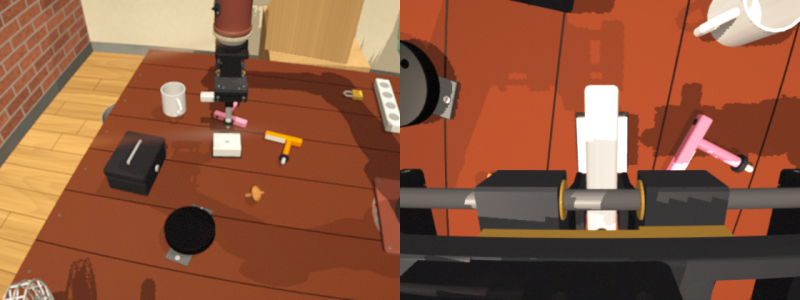

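The wrist view shows the bar in the fingers at (600,130), with the dock empty below it and the disc at the left with its hole near (432,62). I'll measure the hole from this view and check the lamp's tilt in the grip.

```bash
python3 - <<'E'
from h import *
c=np.load('wrist2.npz');p=c['p'];X=cloud(c,c['d'])
a=np.clip(p[50:180,0:100].astype(float)*2.5,0,255).astype(np.uint8)
b=p[100:300,240:340]
s=np.load('side2.npz')['p'][110:210,270:380]
f=lambda i:cv2.resize(i,(260,int(260*i.shape[0]/i.shape[1])),interpolation=cv2.INTER_CUBIC)
L=[f(i) for i in(a,b,s)];h=max(i.shape[0] for i in L)
cv2.imwrite('pics/c3.png',np.hstack([np.pad(i,((0,h-i.shape[0]),(0,0),(0,0))) for i in L]))
g=p[50:180,0:100].max(2)
print('hole est px',proj([[.6008,.1148,.032]],c))
z=X[...,2];m=np.zeros(z.shape,bool);m[110:235,255:310]=1
m&=(z>.15)&(z<.22);P=X[m];A=np.c_[P[:,:2]-[.5318,-.156],np.ones(len(P))]
for _ in range(4):
    q=np.linalg.lstsq(A,P[:,2],rcond=None)[0];r=abs(P[:,2]-A@q);k=r<.003;P=P[k];A=A[k]
print('bar plane slope,z',q,len(P))
E
```

```text
hole est px [[ 5.88722151 88.65889816]]
bar plane slope,z [-0.00769631 -0.00037806  0.19605881] 5229
```

View pics/c3.png

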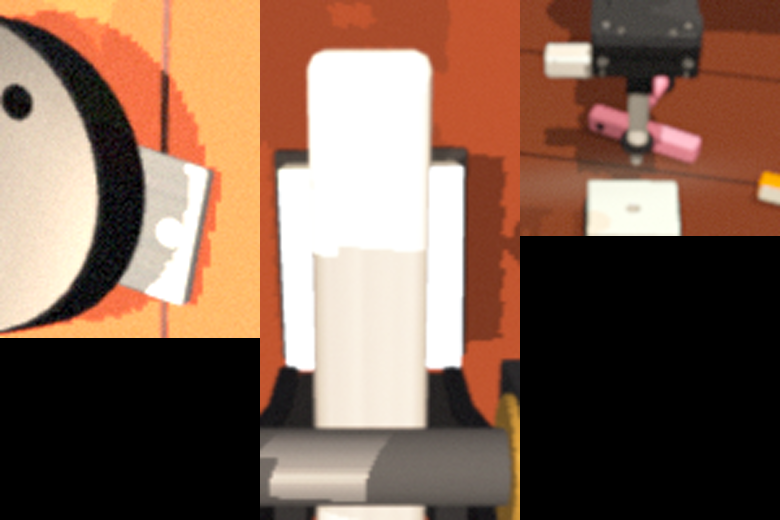

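The hole is seen at wrist (6.5,89.2) and was predicted at (5.9,88.7), so the two agree within about 1 mm. The bar is level to 0.4°. Carrying it over.

Request:
{"name": "arm_command", "arguments": {"steps": [[[0, 0, 0, 0.005, -0.011, 0, 230], [0, 0, 0, 0.009, -0.021, 0, 230], [0, 0, 0, 0.013, -0.03, 0, 230], [0, 0, 0, 0.014, -0.033, 0, 230], [0, 0, 0, 0.014, -0.033, 0, 230]]]}}

```text
time: 5.52
tcp_pos: [0.5665, -0.0188, 0.1692]
orientation: [[0.988, 0.154, -0.0], [0.154, -0.988, 0.0], [0.0, -0.0, -1.0]]
force: [0.8, -0.1, -3.0]
width: 0.0195
```

Request:
{"name": "arm_command", "arguments": {"steps": [[[0, 0, 0, 0.014, -0.033, 0, 230], [0, 0, 0, 0.014, -0.033, 0, 230], [0, 0, 0, 0.012, -0.028, 0, 230], [0, 0, 0, 0.009, -0.02, 0, 230], [0, 0, 0, 0.0057, -0.0132, 0, 230]]]}}

```text
time: 5.93
tcp_pos: [0.6004, 0.1181, 0.169]
orientation: [[0.987, 0.159, -0.0], [0.159, -0.987, 0.002], [-0.0, -0.002, -1.0]]
force: [-0.1, 0.4, -2.5]
width: 0.0199
```

Request:
{"name": "arm_command", "arguments": {"steps": [[[0, 0, 0, 0, 0, 0.01, 230], [0, 0, 0, 0, 0, 0.01, 230], [0, 0, 0, 0, 0, 0.01, 230], [0, 0, 0, 0, 0, 0, 230], [0, 0, 0, 0, 0, 0, 230]]]}}

```text
time: 6.35
tcp_pos: [0.6, 0.1117, 0.1381]
orientation: [[0.988, 0.153, -0.002], [0.153, -0.988, -0.001], [-0.002, 0.0, -1.0]]
force: [0.1, 0.2, -2.8]
width: 0.0201
```

```bash
python3 go.py .6008 .115 .125;python3 - <<'E'
from h import *
from bench import manip
for n in('side','top'):
    c=manip.calibration(n);p,d=manip.read_camera(n);np.savez(f'{n}3.npz',p=p,d=d,**c)
    print(n,proj([[.6008,.1148,.032]],c))
    u,v=proj([[.6008,.1148,.032]],c)[0].astype(int)
    q=p[max(0,v-60):v+30,u-60:u+60];cv2.imwrite(f'pics/{n}3.png',cv2.resize(np.clip(q.astype(float)*1.8,0,255).astype(np.uint8),None,fx=5,fy=5,interpolation=cv2.INTER_CUBIC))
E
```

```text
t 6.35 tcp [0.6    0.1117 0.1381] yaw 8.83 tilt [-0.0022 -0.0008] F [ 0.08  0.21 -2.77] w 0.0201
tool shift [ 0.0013 -0.0031  0.0131] rows 0.3136537738957331
side [[253.11011015 300.88034844]]
top [[178.59125481 224.29353968]]
```

View pics/side3.png

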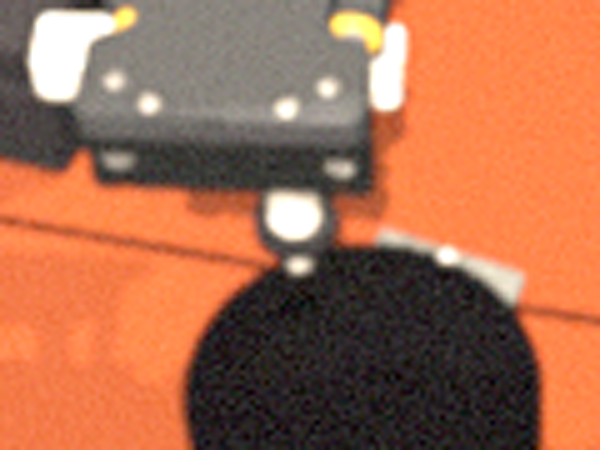

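The side view shows the pin's tip just above the disc, at crop (299,266). Next I'll compare it with the tool's position.

```bash
python3 - <<'E'
from h import *
c=np.load('side3.npz');print(proj([[.600,.1117,.054],[.600,.1117,.056],[.605,.1117,.054]],c), plane([(252.8,293.4)],c,.054))
E
python3 go.py .6008 .115 .118
```

```text
[[253.25714034 291.98460803]
 [253.18745134 291.2897199 ]
 [250.34670582 291.49561041]] [[0.60005552 0.11461816 0.054     ]]
t 6.45 tcp [0.6008 0.1123 0.1395] yaw 8.85 tilt [ 0.0002 -0.0001] F [-0.39 -0.36 -2.28] w 0.0196
tool shift [ 0.0004 -0.0026  0.0215] rows 0.5151975119922042
```

Request:
{"name": "arm_command", "arguments": {"steps": [[[0, 0, 0, 0.0004, -0.0025, 0.005, 230], [0, 0, 0, 0, 0, 0.005, 230], [0, 0, 0, 0, 0, 0.004, 230], [0, 0, 0, 0, 0, 0.002, 230], [0, 0, 0, 0, 0, 0, 230]]]}}

```text
time: 6.87
tcp_pos: [0.6003, 0.1155, 0.1225]
orientation: [[0.988, 0.155, -0.001], [0.155, -0.988, -0.0], [-0.001, -0.0, -1.0]]
force: [-0.1, -1.2, -2.0]
width: 0.0197
```

Request:
{"name": "arm_command", "arguments": {"steps": [[[0, 0, 0, 0, 0, 0, 230], [0, 0, 0, 0, 0, 0, 230]]]}}

```text
time: 7.03
tcp_pos: [0.6008, 0.1156, 0.1234]
orientation: [[0.988, 0.155, 0.0], [0.155, -0.988, 0.0], [0.0, -0.0, -1.0]]
force: [0.2, -0.9, -2.2]
width: 0.0199
```

```bash
python3 go.py .6008 .115 .117
```

```text
t 7.03 tcp [0.6008 0.1156 0.1234] yaw 8.92 tilt [0.0002 0.0001] F [ 0.17 -0.87 -2.16] w 0.0199
tool shift [-0.0001  0.0006  0.0064] rows 0.15380941760905384
```

Request:
{"name": "arm_command", "arguments": {"steps": [[[0, 0, 0, 0, 0.0005, 0.001, 230], [0, 0, 0, 0, 0, 0.001, 230], [0, 0, 0, 0, 0, 0.0008, 230], [0, 0, 0, 0, 0, 0.0008, 230], [0, 0, 0, 0, 0, 0.0008, 230]]]}}

```text
time: 7.45
tcp_pos: [0.6008, 0.1151, 0.1188]
orientation: [[0.988, 0.155, -0.0], [0.155, -0.988, 0.0], [-0.0, -0.0, -1.0]]
force: [-1.3, 0.1, -2.9]
width: 0.0196
```

Request:
{"name": "arm_command", "arguments": {"steps": [[[0, 0, 0, 0, 0, 0.0008, 230], [0, 0, 0, 0, 0, 0.0008, 230], [0, 0, 0, 0, 0, 0, 230]]]}}

```text
time: 7.7
tcp_pos: [0.6007, 0.1152, 0.1171]
orientation: [[0.988, 0.155, -0.0], [0.155, -0.988, 0.0], [-0.0, -0.0, -1.0]]
force: [-0.0, -0.8, -2.5]
width: 0.0199
```

```bash
python3 go.py .6008 .115 .117
```

```text
t 7.7 tcp [0.6007 0.1152 0.1171] yaw 8.93 tilt [-0.0002  0.    ] F [-0.05 -0.78 -2.54] w 0.0199
tool shift [0.0001 0.0002 0.0001] rows 0.004340471800699426
```

Free-air Fz is about -2.5 N. The tip should be within about 1 mm of the disc, so I'll step down more finely.

Request:
{"name": "arm_command", "arguments": {"steps": [[[0, 0, 0, 0, 0, 0.0006, 230], [0, 0, 0, 0, 0, 0.0006, 230], [0, 0, 0, 0, 0, 0, 230]]]}}

```text
time: 7.95
tcp_pos: [0.6007, 0.1151, 0.1159]
orientation: [[0.988, 0.155, -0.0], [0.155, -0.988, -0.0], [-0.0, -0.0, -1.0]]
force: [-0.1, -0.5, -2.7]
width: 0.0193
```

Request:
{"name": "arm_command", "arguments": {"steps": [[[0, 0, 0, 0, 0, 0.0006, 230], [0, 0, 0, 0, 0, 0.0006, 230], [0, 0, 0, 0, 0, 0, 230]]]}}

```text
time: 8.2
tcp_pos: [0.6007, 0.1152, 0.1147]
orientation: [[0.988, 0.155, -0.0], [0.155, -0.988, 0.0], [-0.0, -0.0, -1.0]]
force: [-0.6, 1.0, -2.4]
width: 0.0199
```

Request:
{"name": "arm_command", "arguments": {"steps": [[[0, 0, 0, 0, 0, 0.0006, 230], [0, 0, 0, 0, 0, 0.0006, 230], [0, 0, 0, 0, 0, 0, 230]]]}}

```text
time: 8.45
tcp_pos: [0.6007, 0.1151, 0.1135]
orientation: [[0.988, 0.155, -0.0], [0.155, -0.988, -0.0], [-0.0, -0.0, -1.0]]
force: [-0.7, -0.3, -2.7]
width: 0.0201
```

Request:
{"name": "arm_command", "arguments": {"steps": [[[0, 0, 0, 0, 0, 0.0006, 230], [0, 0, 0, 0, 0, 0.0006, 230], [0, 0, 0, 0, 0, 0, 230]]]}}

```text
time: 8.7
tcp_pos: [0.6007, 0.1151, 0.1123]
orientation: [[0.988, 0.155, -0.0], [0.155, -0.988, -0.0], [-0.0, 0.0, -1.0]]
force: [-0.9, -0.2, -1.2]
width: 0.0193
```

The tip is now about 4 mm below the disc's top with almost no vertical force, so it is in the hole. I'll keep lowering gently.

Request:
{"name": "arm_command", "arguments": {"steps": [[[0, 0, 0, 0, 0, 0.0006, 230], [0, 0, 0, 0, 0, 0.0006, 230], [0, 0, 0, 0, 0, 0, 230]]]}}

```text
time: 8.95
tcp_pos: [0.6007, 0.1152, 0.1111]
orientation: [[0.988, 0.155, -0.0], [0.155, -0.988, 0.0], [-0.0, -0.0, -1.0]]
force: [-0.2, 0.3, -2.5]
width: 0.0198
```

Request:
{"name": "arm_command", "arguments": {"steps": [[[0, 0, 0, 0, 0, 0.0006, 230], [0, 0, 0, 0, 0, 0.0006, 230], [0, 0, 0, 0, 0, 0, 230]]]}}

```text
time: 9.2
tcp_pos: [0.6007, 0.1151, 0.1099]
orientation: [[0.988, 0.155, -0.0], [0.155, -0.988, -0.0], [-0.0, -0.0, -1.0]]
force: [-0.4, 0.4, -2.7]
width: 0.0197
```

```bash
python3 go.py .6008 .115 .098; python3 - <<'E'
from h import *
from bench import manip
c=manip.calibration('side');p,d=manip.read_camera('side');print(manip.get_obs()['wrist_torque'])
q=p[240:330,193:313];cv2.imwrite('pics/side4.png',cv2.resize(np.clip(q.astype(float)*1.8,0,255).astype(np.uint8),None,fx=5,fy=5,interpolation=cv2.INTER_CUBIC))
E
```

```text
t 9.2 tcp [0.6007 0.1151 0.1099] yaw 8.92 tilt [-0.0002 -0.    ] F [-0.36  0.39 -2.7 ] w 0.0197
tool shift [0.0001 0.0001 0.0119] rows 0.2858969485862934
[ 0.03212852  0.02412301 -0.02543788]
```

View pics/side4.png

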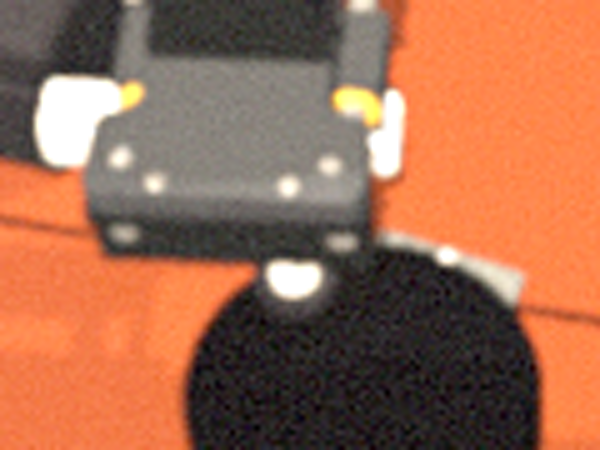

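The side view shows the collar just over the disc at crop (295,290) with the pin out of sight in the hole. Lowering on.

Request:
{"name": "arm_command", "arguments": {"steps": [[[0, 0, 0, 0, 0, 0.0008, 230], [0, 0, 0, 0, 0, 0.0008, 230], [0, 0, 0, 0, 0, 0.0008, 230], [0, 0, 0, 0, 0, 0.0008, 230], [0, 0, 0, 0, 0, 0.0008, 230]]]}}

```text
time: 9.67
tcp_pos: [0.6007, 0.1152, 0.1059]
orientation: [[0.988, 0.155, -0.0], [0.155, -0.988, 0.0], [-0.0, -0.0, -1.0]]
force: [-0.4, 0.1, -2.3]
width: 0.0199
```

Request:
{"name": "arm_command", "arguments": {"steps": [[[0, 0, 0, 0, 0, 0.0008, 230], [0, 0, 0, 0, 0, 0.0008, 230], [0, 0, 0, 0, 0, 0.0008, 230], [0, 0, 0, 0, 0, 0.0008, 230], [0, 0, 0, 0, 0, 0.0008, 230]]]}}

```text
time: 10.08
tcp_pos: [0.6008, 0.1152, 0.102]
orientation: [[0.988, 0.155, 0.0], [0.155, -0.988, 0.0], [0.0, -0.0, -1.0]]
force: [0.5, 0.4, -2.2]
width: 0.02
```

Request:
{"name": "arm_command", "arguments": {"steps": [[[0, 0, 0, 0, 0, 0.0006, 230], [0, 0, 0, 0, 0, 0.0006, 230], [0, 0, 0, 0, 0, 0, 230]]]}}

```text
time: 10.33
tcp_pos: [0.6007, 0.1151, 0.1007]
orientation: [[0.988, 0.155, -0.0], [0.155, -0.988, 0.0], [-0.0, -0.0, -1.0]]
force: [-0.4, 1.3, -2.7]
width: 0.0201
```

Request:
{"name": "arm_command", "arguments": {"steps": [[[0, 0, 0, 0, 0, 0.0006, 230], [0, 0, 0, 0, 0, 0.0006, 230], [0, 0, 0, 0, 0, 0, 230]]]}}

```text
time: 10.58
tcp_pos: [0.6007, 0.1151, 0.0995]
orientation: [[0.988, 0.155, -0.0], [0.155, -0.988, -0.0], [-0.0, 0.0, -1.0]]
force: [-1.2, -0.6, -3.0]
width: 0.0194
```

Request:
{"name": "arm_command", "arguments": {"steps": [[[0, 0, 0, 0, 0, 0.0006, 230], [0, 0, 0, 0, 0, 0, 230]]]}}

```text
time: 10.75
tcp_pos: [0.6008, 0.1151, 0.099]
orientation: [[0.988, 0.155, -0.0], [0.155, -0.988, 0.0], [-0.0, -0.0, -1.0]]
force: [0.6, 0.4, -2.1]
width: 0.0199
```

Request:
{"name": "arm_command", "arguments": {"steps": [[[0, 0, 0, 0, 0, 0.0006, 230], [0, 0, 0, 0, 0, 0, 230]]]}}

```text
time: 10.92
tcp_pos: [0.6008, 0.1151, 0.0984]
orientation: [[0.988, 0.155, -0.0], [0.155, -0.988, 0.0], [-0.0, -0.0, -1.0]]
force: [0.9, -0.3, -1.4]
width: 0.0198
```

Request:
{"name": "arm_command", "arguments": {"steps": [[[0, 0, 0, 0, 0, 0.0004, 230], [0, 0, 0, 0, 0, 0, 230]]]}}

```text
time: 11.08
tcp_pos: [0.6009, 0.1152, 0.0982]
orientation: [[0.988, 0.155, 0.0], [0.155, -0.988, 0.0], [0.0, -0.0, -1.0]]
force: [-0.3, -0.9, -1.8]
width: 0.0199
```

Request:
{"name": "arm_command", "arguments": {"steps": [[[0, 0, 0, 0, 0, 0.0004, 230], [0, 0, 0, 0, 0, 0, 230]]]}}

```text
time: 11.25
tcp_pos: [0.601, 0.1152, 0.0982]
orientation: [[0.988, 0.155, 0.001], [0.155, -0.988, 0.0], [0.001, 0.0, -1.0]]
force: [-0.2, -0.4, 2.8]
width: 0.0196
```

The collar is down at TCP z 0.0982 (expected about 0.098) with a push of about 5 N. Releasing.

Request:
{"name": "arm_command", "arguments": {"steps": [[[0, 0, 0, 0, 0, 0, 150], [0, 0, 0, 0, 0, 0, 100], [0, 0, 0, 0, 0, 0, 100], [0, 0, 0, 0, 0, 0, 100], [0, 0, 0, 0, 0, 0, 100]]]}}

```text
time: 11.67
tcp_pos: [0.6008, 0.1152, 0.0976]
orientation: [[0.988, 0.155, -0.0], [0.155, -0.988, 0.0], [0.0, -0.0, -1.0]]
force: [-0.1, 0.1, 0.0]
width: 0.0452
```

Request:
{"name": "arm_command", "arguments": {"steps": [[[0, 0, 0, 0, 0, 0, 100], [0, 0, 0, 0, 0, 0, 100], [0, 0, 0, 0, 0, 0, 100], [0, 0, 0, 0, 0, 0, 100]]]}}

```text
time: 12.0
tcp_pos: [0.6008, 0.1152, 0.0977]
orientation: [[0.988, 0.155, -0.0], [0.155, -0.988, 0.0], [-0.0, -0.0, -1.0]]
force: [-0.4, -0.3, 0.1]
width: 0.0526
```

```bash
python3 go.py .601 .115 .23; python3 - <<'E'
from h import *
from bench import manip
p,d=manip.read_camera('wrist');cv2.imwrite('pics/w5.png',p)
E
```

```text
t 12.0 tcp [0.6008 0.1152 0.0977] yaw 8.93 tilt [-0.      0.0001] F [-0.37 -0.33  0.1 ] w 0.0526
tool shift [ 0.0002  0.0002 -0.1323] rows 3.173344966424338
```

View pics/w5.png

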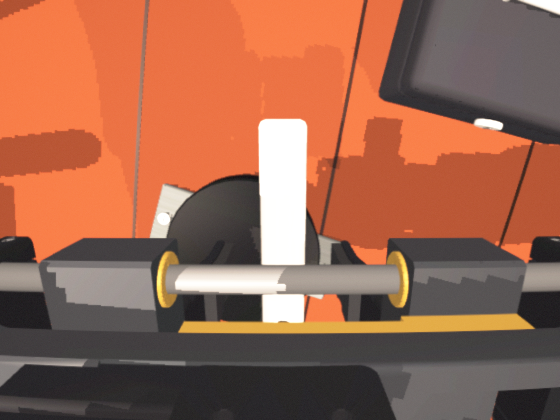

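The wrist view shows the bar standing free at (283,220) between the open fingers, over the disc. Rising straight up, then clear to the side.

Request:
{"name": "arm_command", "arguments": {"steps": [[[0, 0, 0, 0, 0, -0.01, 100], [0, 0, 0, 0, 0, -0.02, 100], [0, 0, 0, 0, 0, -0.035, 100], [0, 0, 0, 0, 0, -0.035, 100], [0, 0, 0, 0, 0, -0.035, 100]]]}}

```text
time: 12.47
tcp_pos: [0.6004, 0.1152, 0.235]
orientation: [[0.988, 0.155, 0.0], [0.155, -0.988, 0.0], [0.0, -0.0, -1.0]]
force: [2.1, -0.7, -1.5]
width: 0.0527
```

Request:
{"name": "arm_command", "arguments": {"steps": [[[0, 0, 0, -0.02, 0.03, -0.01, 100], [0, 0, 0, -0.02, 0.035, 0, 100], [0, 0, 0, -0.02, 0.035, 0, 100], [0, 0, 0, -0.015, 0.035, 0, 100], [0, 0, 0, -0.01, 0.03, 0, 100]]]}}

```text
time: 12.88
tcp_pos: [0.5412, -0.0637, 0.244]
orientation: [[0.988, 0.154, 0.001], [0.154, -0.988, -0.001], [0.001, 0.001, -1.0]]
force: [0.6, -1.2, 0.5]
width: 0.0528
```

Request:
{"name": "arm_command", "arguments": {"steps": [[[0, 0, 0, 0, 0.02, 0, 100], [0, 0, 0, 0, 0.01, 0, 100], [0, 0, 0, 0, 0, 0, 100], [0, 0, 0, 0, 0, 0, 100], [0, 0, 0, 0, 0, 0, 100]]]}}

```text
time: 13.3
tcp_pos: [0.5473, -0.0883, 0.2428]
orientation: [[0.987, 0.158, 0.0], [0.158, -0.987, 0.001], [0.0, -0.001, -1.0]]
force: [0.6, 0.4, -1.1]
width: 0.0528
```

```bash
python3 - <<'E'
from h import *
from bench import manip
for n in('side','top'):
    c=manip.calibration(n);p,d=manip.read_camera(n);cv2.imwrite(f'pics/{n}6.png',p)
    X=cloud(c,d);z=X[...,2];m=(z>.09)&(z<.13)&(abs(X[...,0]-.62)<.1)&(abs(X[...,1]-.12)<.05)
    P=X[m];A=np.c_[P[:,:2]-[.6008,.115],np.ones(len(P))]
    for _ in range(5):
        q=np.linalg.lstsq(A,P[:,2],rcond=None)[0];k=abs(P[:,2]-A@q)<.003;P=P[k];A=A[k]
    print(n,'slope,z of bar',q.round(4),len(P),cv2.minAreaRect(P[:,:2].astype(np.float32)*1000))
    o=np.load(n+'0.npz')
    for l,M in(('mug',[.72,-.30,.041]),('top',[.4315,.007,.017]),('cash',[.753,-.018,.04])):
        u,v=proj([M],c)[0].astype(int);r=22
        print(l,np.abs(p[v-r:v+r,u-r:u+r].astype(int)-o['p'][v-r:v+r,u-r:u+r]).mean().round(1),end=' ')
    print()
a=cv2.imread('pics/side6.png');b=cv2.imread('pics/top6.png');cv2.imwrite('pics/c6.png',cv2.resize(np.hstack([a,b]),(800,300),interpolation=cv2.INTER_AREA))
E
python3 go.py .6 .1 .2
```

```text
side slope,z of bar [ 0.0862 -0.4195  0.1241] 447 ((619.1346435546875, 119.64068603515625), (107.84149169921875, 20.79734230041504), 9.498876571655273)
mug 1.6 top 5.4 cash 4.6 
top slope,z of bar [-0.0102  0.1023  0.1264] 528 ((617.8965454101562, 118.10816955566406), (108.45368957519531, 20.009292602539062), 7.87422513961792)
mug 75.2 top 40.7 cash 75.1 
t 13.4 tcp [ 0.5473 -0.0885  0.2427] yaw 9.09 tilt [-0.      0.0007] F [0.35 0.13 0.33] w 0.053
tool shift [ 0.0818 -0.1778  0.0428] rows 4.264367600205778
```

View pics/c6.png

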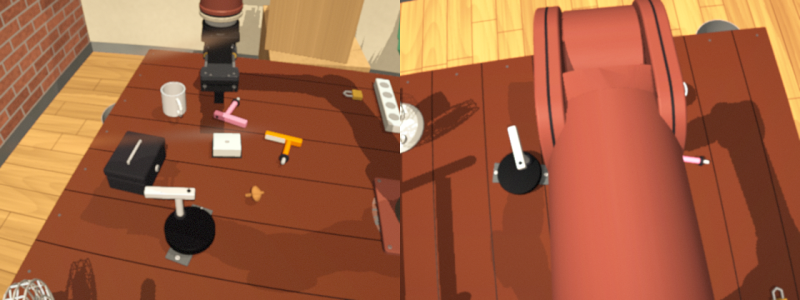

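The side view shows the lamp upright with its collar on the disc, at (180,195). The mug, top and cashbox are unmoved. In the top view the arm hides those three, so its image differences there mean nothing. The tilt fit took in side-face pixels, so I'll redo it on the eroded top face.

```bash
python3 - <<'E'
from h import *
from bench import manip
c=manip.calibration('top');P=[]
for i in range(3):
    p,d=manip.read_camera('top');X=cloud(c,d);z=X[...,2]
    m=((z>.105)&(z<.14)&(abs(X[...,0]-.62)<.08)&(abs(X[...,1]-.12)<.03)).astype(np.uint8)
    m=cv2.erode(m,np.ones((3,5),np.uint8));P.append(X[m>0])
P=np.vstack(P);A=np.c_[P[:,:2]-[.6008,.115],np.ones(len(P))]
print(np.linalg.lstsq(A,P[:,2],rcond=None)[0],len(P))
c=manip.calibration('side');p,d=manip.read_camera('side');q=p[250:340,190:310]
print(proj([[.6008,.115,z] for z in(.032,.04,.094,.108)],c))
cv2.imwrite('pics/s7.png',cv2.resize(np.clip(q*1.5,0,255).astype(np.uint8),None,fx=5,fy=5,interpolation=cv2.INTER_CUBIC))
E
```

```text
[-0.00292291  0.00502898  0.12715477] 1345
[[253.08157463 300.97711906]
 [252.80411562 298.29784985]
 [250.82951233 279.13281503]
 [250.28691203 273.83649276]]
```

View pics/s7.png

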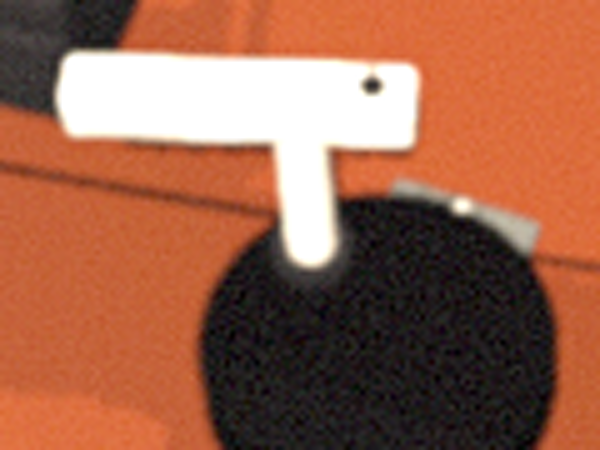

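The bar is level within about 0.3°, and its top is at about 0.127 m (flush would be 0.126). The crop shows the stem at (305,200) with its collar on the disc. Handing in.

```bash
python3 -c "
from bench import manip
print(manip.job_done(), manip.get_obs()['time'])"
```

```text
the job is handed in; nothing more can be done
the job is handed in; nothing more can be done
```

The lamp is in the base: I drew it straight up out of the dock, put its pin in the hole, lowered it until the collar sat on the disc, let go and moved the arm clear. I handed the job in at about 13.6 s; no verdict is reported.

- **Hole:** both fixed cameras showed the unmarked hole at about (0.601, 0.115) m, 40 mm from the disc centre, and the wrist camera confirmed it within about 1 mm. I aimed straight at it, and the pin went in without resting on the disc first, so no sliding search was needed.
- **Speed and force:** I lowered it at 12 mm/s or slower. The only clear contact was the collar landing, at about 5 N.
- **Last checks:** the bar is level to about 0.3°. Its top is at about 0.127 m, against 0.126 m when flush. In the side view the mug, spinning top and cashbox look unmoved, and the gripper was open and well clear.
- **Disagreements:**
  - The first tilt fit after release was bad because it took in pixels from the bar's side face; a refit on the top face alone gave the 0.3°.
  - The arm hid the mug, spinning top and cashbox in the last top view, so only the side view confirms them.
  - The dock top measured 30 mm high, not the 34 mm I had read from the text, so I set the grip height by the measurement.

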